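# Push the matching keyed stub shaft home in the pulley and hold it down

### The arm

A 6-joint arm with a two-finger parallel gripper is mounted at the origin on the work surface; the furniture and walls round the work are solid. World frame = base frame: x ahead of the robot, y to its left, z up, the work surface at z = 0. Lengths are in m, angles in rad, forces in N, time in s.
With the tool pointing down it reaches from about 0.35 to 0.875 m from the base axis. Payload 4.2 kg.
Tool frame: the origin (TCP) lies midway between the tips of the shut fingers; the grasp point (between the pads) lies 19 mm behind it; z points along the fingers, y is the line along which they close (so a half turn about z gives the same grasp; the last joint's range is limited). The gripper opens to 87 mm and grips with 3 to 60 N. Pads are 19 mm wide; open, the fingers measure 117 mm over their backs; the gripper's body (75 mm by 190 mm) begins 51 mm behind the grasp point.
Start: joints at [1.453, 0.385, 0.008, 0, -1.194, -0.259], TCP at [0.23, 0.581, 0.223] pointing down, gripper open.
Joint ranges: [-3.14, 3.14], [-1.21, 2.06], [-1.07, 1.41], [-3.16, 2.05], [-2.99, -0.16], [-3.1, 3.1]. Speed limits (rad/s): [2.79, 2.79, 3.14, 3.14, 3.14, 3.14].

### API

Orientations are given as a rotation vector (axis times angle).
In Python, from cell import * gives the robot as it stands. The module is installed in compiled form; this text tells all that it offers.
- The arm moves only by the shell command python3 -m crank 'ROWS' [FORCE]. ROWS is JSON, a list of rows, each an object with "translation": the shift along the world's x, y, z normalised to -1 to 1, where 1 is 1000 mm, a list of three; "twist": the turn, a rotation vector about the world's x, y, z normalised to -1 to 1, where 1 is 2 rad, a list of three; "gripper": the gripper's target within -1 to 1 (fully open at 1, half-way at 0, shut at -1). A call has 1 to 10 rows; each row is the pose to reach, as a shift and turn from the pose commanded when the call began; what a row does not reach only later rows make up. A row lasts 1/12 s, in which the tool goes at most 41.7 mm and 7.16 degrees, less where a joint would pass 70% of its speed; a pose out of reach is approached as far as the arm can. A call with a number of a shift or a turn outside -1 to 1 is refused whole. A call with a gripper value outside its range is refused whole. The fingers move at their own pace and stop on an object; FORCE is the grip in N (left out, the last holds). Time passes only in rows, so rows that repeat a pose let the fingers close. It gives the time, the measured TCP pose, the force, the opening and the grip force at its end, in the units of the state.
- read_state(): the state, without advancing time (a new reading comes with each control period).
- read_camera(name): name is "scene" or "top"; returns a dict with "image" (400x640x3 uint8, red, green, blue), "mtx" (3x3 intrinsics, pixels), "eye" and "rotation" of the camera in the world. Camera axes: x right, y up, looking along -z (the intrinsics and any distortion apply to the point x, -y, -z); pixel columns grow to the right and rows downward; lengths in m; the calibration is good to about 2 mm. A picture is of the moment at which its call begins. There is no depth.
- close_job(): hands the job in; it is judged then, once.
The state is a dict: "time_s": time; "qpos": joint angles; "dq": joint speeds; "tau": joint torques, N m; "ee_pos": TCP position; "tool_rot": TCP orientation; "ft_force": force on the tool from outside, world axes, zero at the start; "moment": the same for the moment, N m; "opening": finger opening in m; "gripper_force": force on a finger pad.
Only numpy, scipy, OpenCV 4.12 (cv2) and the standard library are available. Lean on these libraries where they do the work, as an engineer would, in place of code of your own. Each camera call takes 0.05 s, during which the arm holds its last target. There are 200 camera calls.

### The job

Fit a shaft to the pulley that stands in the nest of the assembly plate (the place with the four pins): take the stub shaft that matches its bore out of the wooden rack, enter it in the bore from above, turn it until its key slips into the keyway, and push on against the spring underneath until the collar sits on the hub. Finish with the gripper still holding the shaft down fully home, not let go, so that the grub screw can be tightened; leave the other pulley, the other shaft and the tools and wheels lying about where they are.

Things in the scene. Friction and masses are not known exactly. Their poses are not given: they have to be found in the camera images.
- plate: grey assembly plate, fixed, 150 x 276 x 20 mm, lying flat; origin at the centre of its underside, long side along its y, z up. Its position and yaw vary
- nest (a point): centre of the nest on top of the plate (20 mm above the table), 68 mm from the plate's centre along its -y. Four steel pins, 8 mm thick and 23 mm tall, stand 11.5 mm in x and 25.5 mm in y to either side, flanking two arms of the pulley here so that it cannot turn (0.06 rad of play); a spring ejector pin stands in the middle
- waiting_place (a point): centre of the plain waiting place on top of the plate, 66 mm from its centre along +y, without pins; the pulley that lies here is not wanted now
- ejector (a joint): travel of the spring ejector, a 12 mm steel pin in the middle of the nest, down from rest (m, 0 to 0.011). At rest its top is 14 mm above the plate, inside the pulley's bore; it pushes up with 4 N at rest and 600 N/m more, about 9 N when the shaft is home (8 mm down), and lifts the shaft about 8 mm again if let go
- ejector_top (a point): centre of the top of the ejector pin
- pulley_small: loose V-belt pulley, bare aluminium, four arms, outside 84 mm, rim 6 to 28 mm above its underside, hub 44 mm thick and 40 mm tall (hub face 40 mm above the origin). Bore 19.5 mm right through, one keyway 8 mm wide (out to 14 mm from the axis), for the thin shaft. Origin: centre of the hub's underside; z up along the bore, x towards the keyway. 0.3 kg. Stands in the nest or on the waiting place
- pulley_large: the same kind of pulley, outside 112 mm, with the same hub height and hub diameter, bore 27.5 mm and keyway 10 mm wide (out to 18.5 mm from the axis), for the thick shaft. Origin and axes as for the small one. About 0.45 kg. It stands on the other of the two places
- rack: beech rack block, fixed, 84 x 196 x 60 mm, with two holes 37 mm wide and 45 mm deep at 54 mm to either side of its centre along y; each holds one shaft, upright, hanging by its collar on the block's top. Origin at the centre of its underside
- shaft_thin: loose bare steel stub shaft, 90 mm long, 18 mm thick, about 0.18 kg, for the small pulley. Origin: centre of its lower end (3 mm chamfer); z up along the axis, x towards the key. From the lower end: 8 mm plain pilot; key at 8 to 28 mm, 6 mm wide, reaching 12.5 mm from the axis; collar at 34 to 42 mm; round stub to grip at 42 to 90 mm. When home its origin is 6 mm above the pulley's
- shaft_thick: the same kind of shaft for the large pulley, 26 mm thick with a key 8 mm wide reaching 17 mm from the axis, same lengths, origin and axes and the same collar, about 0.28 kg. Each shaft stands upright in one of the rack's two holes, origin 26 mm above the table
- shaft_thin_collar (a point): centre of the underside of the thin shaft's collar, 34 mm above the lower end. The collar is 44 mm across, 8 mm thick, with a flat and a punch mark on the side of the key; it rests on the rack's top (60 mm above the table), the key hidden in the hole below it; when home it rests on the hub face
- shaft_thick_collar (a point): centre of the underside of the thick shaft's collar, 34 mm above the shaft's lower end
- shaft_thin_stub (a point): point on the axis of the thin shaft at which its stub is well gripped, 26 mm above the collar's top and 22 mm below the upper end
- shaft_thick_stub (a point): the same point on the thick shaft
- screwdriver: loose screwdriver with a soft black handle, 205 mm long, lying on the table; leave it
- caliper: loose slide caliper, 214 mm long, lying on the table; leave it
- omni_wheel: loose omni wheel, 64 mm, lying flat; leave it
- tyre_wheel: loose wheel with a grey tyre, 63 mm, lying flat; leave it
Things that resemble listed ones, but are neither listed nor needed, are in the scene too. Leave any purple or turquoise look-alike of the shaft_thick alone.

How it is judged:
By the outcome, as a careful person would: the job done as asked, in the order asked, and still so for the second after the job is handed in, while the arm keeps its last pose, push and grip.
It also fails if it takes over 45 s, if anything falls off the work surface, if the arm or the gripper's body presses on something with over 40 N, if the wrist force passes 120 N, or if a joint passes its speed limit or range.

## Working session

There is one attempt and no reset: what is moved stays moved. The work goes in short steps, Python scripts to look and compute and a shell command to move; the robot and the scene stay as the last step left them, time stands still between calls to the robot, and variables do not carry over. Pictures are saved under pics/ and viewed, at most 10 in all, crops included, and the job is handed in when it is done.

```bash
mkdir -p pics
cat > h.py <<'E'
from cell import *
import numpy as np, cv2
def snap(n,f):
    c=read_camera(n); cv2.imwrite('pics/'+f,c["image"][:,:,::-1]); np.savez('pics/'+f+'.npz',**c); return c
def load(f): return dict(np.load('pics/'+f+'.npz'))
def ray(c,u,v):
    p=cv2.undistortPoints(np.array([[[u,v]]],float),c["mtx"],None)[0,0]
    return np.array(c["rotation"])@np.array([p[0],-p[1],-1])
def at(c,u,v,z):
    d=ray(c,u,v); e=np.array(c["eye"]); return e+d*(z-e[2])/d[2]
def proj(c,P):
    q=np.array(c["rotation"]).T@(np.array(P)-c["eye"]); k=c["mtx"]@np.array([q[0],-q[1],-q[2]]); return k[:2]/k[2]
E
python3 - <<'E'
from h import *
for n in("top","scene"):
    c=snap(n,n+"0.png"); print(n,c.keys(),np.round(c["mtx"],1).tolist(),c["eye"],np.round(c["rotation"],3).tolist())
print(read_state())
E
```

```text
top dict_keys(['image', 'mtx', 'eye', 'rotation']) [[466.0, 0.0, 317.3], [0.0, 466.0, 191.2], [0.0, 0.0, 1.0]] [ 0.30929226 -0.04810425  1.50197754] [0.158, -0.155, -1.543]
scene dict_keys(['image', 'mtx', 'eye', 'rotation']) [[496.9, 0.0, 320.1], [0.0, 496.9, 194.1], [0.0, 0.0, 1.0]] [-0.32982788 -0.50558244  0.87159561] [0.829, -0.51, -1.02]
{'time_s': 0.1, 'qpos': array([ 1.45260668e+00,  3.85478863e-01,  6.75686873e-03, -3.97263493e-04,
       -1.19398719e+00, -2.58581367e-01]), 'dq': array([-4.67176602e-05, -1.62883563e-03,  2.26658544e-03,  1.59414510e-03,
        1.42116528e-03, -1.46712044e-03]), 'tau': array([-6.35062970e-04, -3.91692889e+01,  1.87932891e+01,  4.23194513e+00,
        1.33907425e-02, -7.57046428e-05]), 'ee_pos': array([0.22975842, 0.58066371, 0.22157286]), 'tool_rot': array([ 3.08406824e+00, -5.88199904e-01, -3.67621235e-04]), 'ft_force': array([ 0.34936705, -0.12168067, -0.333916  ]), 'moment': array([-0.08706758, -0.00286806, -0.00678408]), 'gripper_force': 0.0, 'opening': 0.08694742670502317}
```

View pics/top0.png

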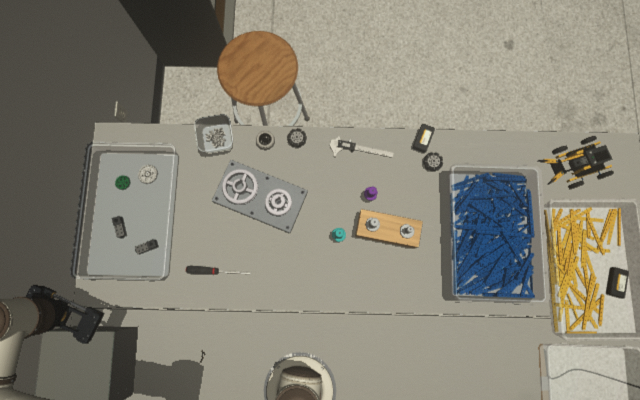

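View pics/scene0.png

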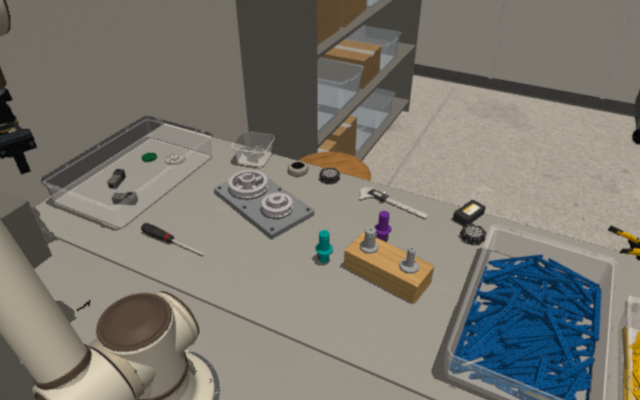

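Top view: plate at about (258,196), with the big pulley at (239,186) and the small one at (279,202). The rack is at (389,229), with shafts at (373,224) and (407,231). The purple look-alike is at (371,193) and the turquoise one at (339,235). I'll enlarge the plate and rack from both cameras.

```bash
sed -i 's/c=read_camera(n);/c=dict(read_camera(n)); c["rotation"]=cv2.Rodrigues(np.array(c["rotation"],float))[0] if np.size(c["rotation"])==3 else c["rotation"];/' h.py
python3 - <<'E'
from h import *
t=snap("top","t1.png"); s=snap("scene","s1.png")
a=lambda c,x,y,w,h,k:cv2.resize(c["image"][y:y+h,x:x+w,::-1],(w*k,h*k),interpolation=cv2.INTER_CUBIC)
im=np.zeros((600,800,3),np.uint8)
im[:300,:400]=a(t,208,155,100,75,4); im[:300,400:]=a(t,335,180,100,75,4)
im[300:,:400]=a(s,212,162,100,75,4); im[300:,400:]=a(s,340,222,100,75,4)
cv2.imwrite("pics/crop1.png",im)
for u,v,z in((239,186,.06),(279,202,.06),(373,224,.068),(407,231,.068)): print(at(t,u,v,z).round(3))
print(t["rotation"].round(3))
E
```

```text
[0.613 0.207 0.06 ]
[0.564 0.078 0.06 ]
[ 0.5   -0.216  0.068]
[ 0.481 -0.321  0.068]
[[ 0.023  0.98  -0.199]
 [-1.     0.022 -0.004]
 [ 0.     0.199  0.98 ]]
```

View pics/crop1.png

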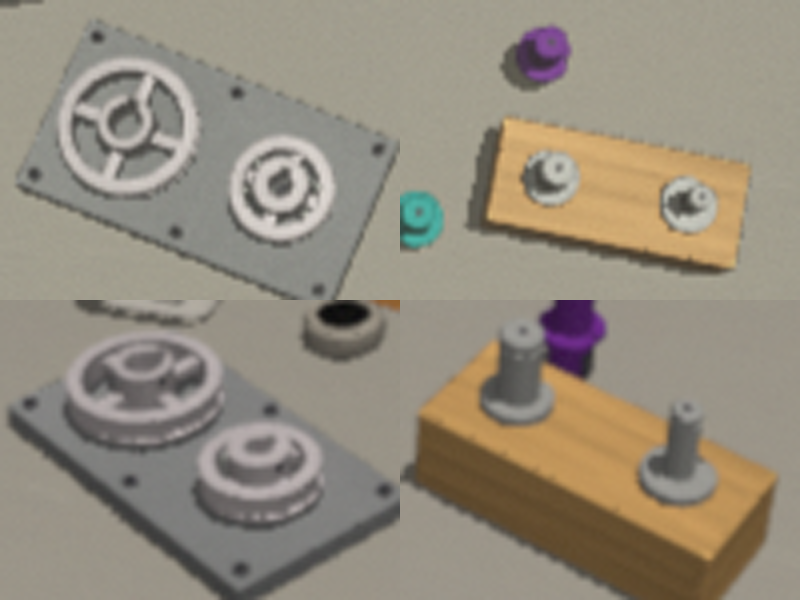

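Run:
```python
from h import *
def avg(n):
    c=read_camera(n); return np.mean([c["image"].astype(float)]+[read_camera(n)["image"] for _ in range(3)],0)
T,S=avg("top"),avg("scene"); np.savez("pics/avg.npz",T=T,S=S)
def a(I,x,y):
    p=cv2.resize(I[y:y+30,x:x+40,::-1],(400,300),interpolation=cv2.INTER_CUBIC)
    lo,hi=np.percentile(p,[1,99.5]); return np.clip((p-lo)/(hi-lo)*255,0,255)
cv2.imwrite("pics/crop2.png",np.vstack([np.hstack([a(T,259,187),a(T,387,215)]),np.hstack([a(S,257,189),a(S,390,244)])]))
```

```text
[ WARN:0@8.589] global loadsave.cpp:1063 imwrite_ Unsupported depth image for selected encoder is fallbacked to CV_8U.
```

View pics/crop2.png

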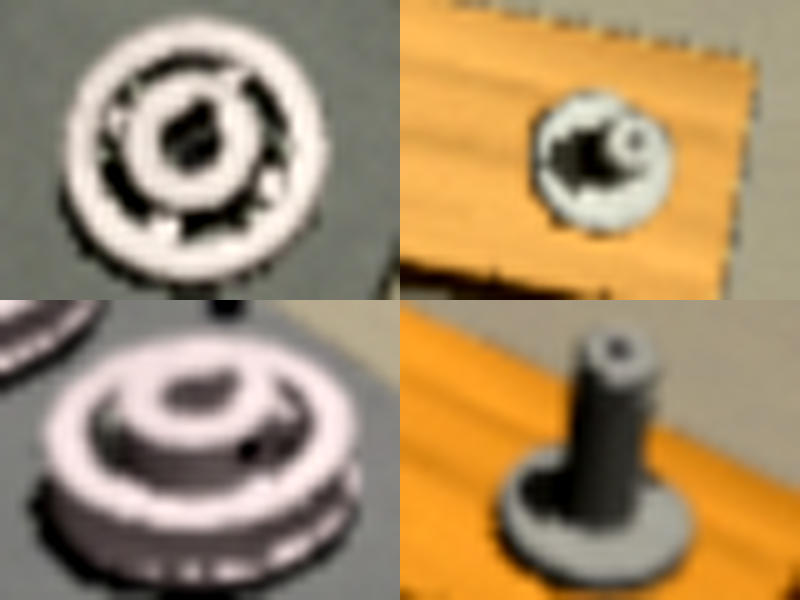

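The crop shows the small pulley in the top view at hub (278,201), with pins glinting between its arms, so it is in the nest. Its keyway points up and to the right. Candidates for the shaft are thin steel at (407,231), thick steel at (373,224), purple at (371,193) and turquoise at (339,235). I choose the thin steel one at (407,231). Next I fit positions and yaws numerically.

```bash
cat > fit.py <<'E'
from h import *
from scipy.optimize import minimize
from scipy.ndimage import map_coordinates, gaussian_filter
d=np.load("pics/avg.npz"); cams={"T":(load("t1.png"),d["T"]),"S":(load("s1.png"),d["S"])}
def sample(k,P,ch):
    c,I=cams[k]; q=(P-c["eye"])@np.array(c["rotation"]); uv=np.stack([q[:,0]/-q[:,2],-q[:,1]/-q[:,2]],1)
    u=uv[:,0]*c["mtx"][0,0]+c["mtx"][0,2]; v=uv[:,1]*c["mtx"][1,1]+c["mtx"][1,2]
    return map_coordinates(ch,[v,u],order=1)
g=np.arange(-30,30.1,.5)/1000; X,Y=[a.ravel() for a in np.meshgrid(g,g)]
R=np.hypot(X,Y)
E
cat > f1.py <<'E'
from fit import *
# pulley hub face z=.06: patch orthorectified, correlate with bore+keyway dark template
def pul(k,x0):
    ch=cams[k][1].mean(2); best=[]
    m=R<.019
    for yaw in np.arange(0,360,5):
        t=np.radians(yaw); a=X*np.cos(t)+Y*np.sin(t); b=-X*np.sin(t)+Y*np.cos(t)
        dark=((R<.00975)|((a>0)&(a<.014)&(abs(b)<.004))).astype(float).reshape(len(g),-1)
        dark=gaussian_filter(dark,2.5).ravel()
        def cost(p):
            s=sample(k,np.stack([X+p[0],Y+p[1],np.full_like(X,.06)],1)[m],ch); return np.corrcoef(s,dark[m])[0,1]
        r=minimize(cost,x0,method="Nelder-Mead",options=dict(initial_simplex=[x0,x0+[.004,0],x0+[0,.004]],xatol=2e-4,fatol=1e-4))
        best.append((r.fun,yaw,*r.x.round(4)))
    best.sort(); print(k,[tuple(np.round(b,4).tolist()) for b in best[:5]])
for k in "TS": pul(k,np.array([.562,.079]))
# collar: grey (low saturation) vs wood, radius of 50% crossing vs. angle at z=.068
for k in "TS":
    I=cams[k][1]; sat=(I[:,:,0]-I[:,:,2])/(I.max(2)+1)
    def ctr(p,z=.068):
        s=sample(k,np.stack([X+p[0],Y+p[1],np.full_like(X,z)],1),sat); m=R<.028
        return np.corrcoef(s[m],gaussian_filter((R>.022).astype(float).reshape(len(g),-1),2).ravel()[m])[0,1]
    x0=np.array([.481,-.321]); r=minimize(lambda p:-ctr(p),x0,method="Nelder-Mead",options=dict(initial_simplex=[x0,x0+[.006,0],x0+[0,.006]]))
    print(k,"collar",r.x.round(4),r.fun.round(3))
    rr=np.arange(.012,.032,.0005); out=[]
    for z in (.068,.060):
      row=[]
      for a in np.radians(np.arange(0,360,20)):
        s=sample(k,np.stack([r.x[0]+rr*np.cos(a),r.x[1]+rr*np.sin(a),np.full_like(rr,z)],1),sat)
        row.append(round(1000*float(rr[np.argmax(s>.25)]),1))
      print(z,row)
E
python3 f1.py
```

```text
T [(-0.9837, 340.0, 0.5685, 0.0828), (-0.9825, 345.0, 0.5684, 0.0826), (-0.9808, 335.0, 0.5686, 0.0829), (-0.9777, 350.0, 0.5684, 0.0825), (-0.9735, 330.0, 0.5686, 0.0831)]
S [(-0.9693, 345.0, 0.5681, 0.0808), (-0.9693, 340.0, 0.5682, 0.081), (-0.9669, 350.0, 0.5681, 0.0807), (-0.9666, 335.0, 0.5681, 0.0811), (-0.9612, 330.0, 0.5683, 0.0813)]
T collar [ 0.4818 -0.32  ] -0.98
0.068 [22.5, 23.0, 22.0, 22.5, 22.0, 22.0, 22.0, 22.5, 22.0, 21.5, 22.0, 22.5, 22.5, 22.0, 22.5, 22.5, 20.5, 21.0]
0.06 [23.5, 23.0, 22.0, 21.5, 21.0, 20.5, 20.5, 20.5, 20.5, 20.5, 21.5, 22.5, 23.5, 23.5, 24.5, 24.5, 22.0, 22.5]
S collar [ 0.4775 -0.3223] -0.893
0.068 [12.0, 12.0, 24.5, 23.5, 22.0, 21.5, 21.5, 22.0, 22.5, 23.5, 23.0, 23.0, 22.5, 22.0, 22.0, 22.5, 22.5, 21.0]
0.06 [12.0, 12.0, 31.5, 27.5, 23.5, 20.5, 18.5, 17.0, 16.0, 15.5, 15.0, 15.5, 16.5, 18.0, 20.5, 23.0, 26.5, 28.5]
```

Keyway yaw is about −19° and the pulley is at (0.568, 0.082). The thin shaft is at (0.482, −0.320), with its collar flat at about −30°. I go above the shaft, turning the fingers to close along the rack's short side.

```bash
python3 -m crank '[{"translation":[0.252,-0.901,-0.05],"twist":[0,0,-0.684],"gripper":1},{"translation":[0.252,-0.901,-0.05],"twist":[0,0,-0.684],"gripper":1},{"translation":[0.252,-0.901,-0.05],"twist":[0,0,-0.684],"gripper":1},{"translation":[0.252,-0.901,-0.05],"twist":[0,0,-0.684],"gripper":1},{"translation":[0.252,-0.901,-0.05],"twist":[0,0,-0.684],"gripper":1},{"translation":[0.252,-0.901,-0.05],"twist":[0,0,-0.684],"gripper":1},{"translation":[0.252,-0.901,-0.05],"twist":[0,0,-0.684],"gripper":1},{"translation":[0.252,-0.901,-0.05],"twist":[0,0,-0.684],"gripper":1},{"translation":[0.252,-0.901,-0.05],"twist":[0,0,-0.684],"gripper":1},{"translation":[0.252,-0.901,-0.05],"twist":[0,0,-0.684],"gripper":1}]'
cat > st.py <<'E'
from h import *
s=read_state(); M=cv2.Rodrigues(s["tool_rot"])[0]
print("t",round(s["time_s"],2),"pos",s["ee_pos"].round(4),"q",s["qpos"].round(3),"fing",round(np.degrees(np.arctan2(M[1,1],M[0,1]))%180,1),"toolz",M[:,2].round(4),"F",s["ft_force"].round(1),"M",s["moment"].round(2),"op",round(s["opening"],4),"gf",round(s["gripper_force"],1))
E
python3 st.py
```

```text
time_s: 1.43
ee_pos: [0.342, 0.1786, 0.2007]
tool_rot: [-2.151, 2.287, 0.0]
ft_force: [2.5, 0.7, 0.1]
opening: 0.0868
gripper_force: 0.0
t 1.43 pos [0.342  0.1786 0.2007] q [ 0.908 -0.018 -0.562  0.    -1.025 -0.97 ] fing 176.5 toolz [ 0.001   0.0011 -1.    ] F [2.5 0.7 0.1] M [ 0.11 -0.13  0.03] op 0.0868 gf 0.0
```

```bash
python3 -m crank '[{"translation":[0.14,-0.499,-0.04],"twist":[0,0,-0.06],"gripper":1},{"translation":[0.14,-0.499,-0.04],"twist":[0,0,-0.06],"gripper":1},{"translation":[0.14,-0.499,-0.04],"twist":[0,0,-0.06],"gripper":1},{"translation":[0.14,-0.499,-0.04],"twist":[0,0,-0.06],"gripper":1},{"translation":[0.14,-0.499,-0.04],"twist":[0,0,-0.06],"gripper":1},{"translation":[0.14,-0.499,-0.04],"twist":[0,0,-0.06],"gripper":1},{"translation":[0.14,-0.499,-0.04],"twist":[0,0,-0.06],"gripper":1},{"translation":[0.14,-0.499,-0.04],"twist":[0,0,-0.06],"gripper":1},{"translation":[0.14,-0.499,-0.04],"twist":[0,0,-0.06],"gripper":1},{"translation":[0.14,-0.499,-0.04],"twist":[0,0,-0.06],"gripper":1}]'
python3 st.py
```

```text
time_s: 2.27
ee_pos: [0.4545, -0.2219, 0.1684]
tool_rot: [-2.017, 2.408, -0.001]
ft_force: [-0.4, 1.0, 0.2]
opening: 0.0868
gripper_force: 0.0
t 2.27 pos [ 0.4545 -0.2219  0.1684] q [-0.133  0.232 -0.361  0.    -0.977 -0.044] fing 169.9 toolz [ 9.e-04 -2.e-04 -1.e+00] F [-0.4  1.   0.2] M [ 0.2  -0.2   0.03] op 0.0868 gf 0.0
```

```bash
python3 -m crank '[{"translation":[0.027,-0.098,0],"twist":[0,0,0],"gripper":1},{"translation":[0.027,-0.098,0],"twist":[0,0,0],"gripper":1},{"translation":[0.027,-0.098,0],"twist":[0,0,0],"gripper":1},{"translation":[0.027,-0.098,0],"twist":[0,0,0],"gripper":1},{"translation":[0.027,-0.098,0],"twist":[0,0,0],"gripper":1}]'
python3 st.py
python3 - <<'E'
from h import *
T=snap("top","t2.png");S=snap("scene","s2.png")
a=lambda c,x,y:cv2.resize(c["image"][y:y+75,x:x+50,::-1],(400,600),interpolation=cv2.INTER_CUBIC)
cv2.imwrite("pics/crop3.png",np.hstack([a(T,385,185),a(S,385,200)]))
p=read_state()["ee_pos"]; print(proj(T,p),proj(S,p))
E
```

```text
time_s: 2.68
ee_pos: [0.4809, -0.3183, 0.1676]
tool_rot: [2.015, -2.41, -0.002]
ft_force: [0.3, -0.1, -0.1]
opening: 0.087
gripper_force: 0.0
t 2.68 pos [ 0.4809 -0.3183  0.1676] q [-0.304  0.349 -0.193 -0.    -1.03   0.126] fing 169.8 toolz [-1.e-03  6.e-04 -1.e+00] F [ 0.3 -0.1 -0.1] M [ 0.13 -0.04  0.04] op 0.087 gf 0.0
[412.07083404 226.9921835 ] [411.79604175 230.40622303]
```

View pics/crop3.png

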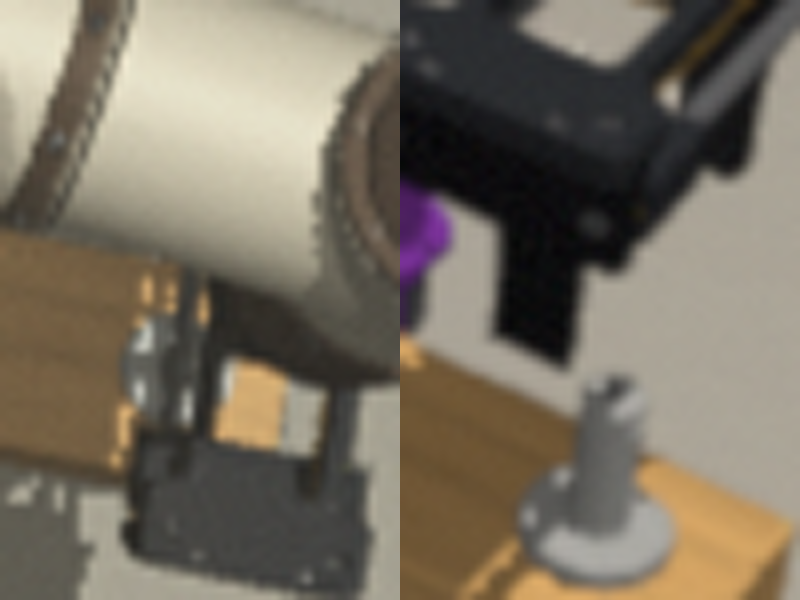

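The gripper is open above the thin shaft; the shaft's collar is at scene (410,266) and the fingers straddle it along x. I descend and close.

```bash
python3 -m crank '[{"translation":[0.001,-0.0015,-0.04],"twist":[0,0,0],"gripper":1},{"translation":[0.001,-0.0015,-0.08],"twist":[0,0,0],"gripper":1},{"translation":[0.001,-0.0015,-0.092],"twist":[0,0,0],"gripper":1},{"translation":[0.001,-0.0015,-0.092],"twist":[0,0,0],"gripper":-1},{"translation":[0.001,-0.0015,-0.092],"twist":[0,0,0],"gripper":-1},{"translation":[0.001,-0.0015,-0.092],"twist":[0,0,0],"gripper":-1},{"translation":[0.001,-0.0015,-0.092],"twist":[0,0,0],"gripper":-1},{"translation":[0.001,-0.0015,-0.092],"twist":[0,0,0],"gripper":-1},{"translation":[0.001,-0.0015,-0.092],"twist":[0,0,0],"gripper":-1}]' 40
python3 st.py
```

```text
time_s: 3.53
ee_pos: [0.4829, -0.3192, 0.0776]
tool_rot: [-2.017, 2.407, -0.004]
ft_force: [-0.5, 0.6, 0.1]
opening: 0.0545
gripper_force: 0.0
t 3.53 pos [ 0.4829 -0.3192  0.0776] q [-0.304  0.449 -0.295  0.    -0.825  0.128] fing 169.9 toolz [ 2.5e-03 -9.0e-04 -1.0e+00] F [-0.5  0.6  0.1] M [ 0.11  0.   -0.04] op 0.0545 gf 0.0
```

```bash
python3 -m crank '[{"translation":[0,0,-0.001],"twist":[0,0,0],"gripper":-1},{"translation":[0,0,-0.001],"twist":[0,0,0],"gripper":-1},{"translation":[0,0,-0.001],"twist":[0,0,0],"gripper":-1},{"translation":[0,0,-0.001],"twist":[0,0,0],"gripper":-1},{"translation":[0,0,-0.001],"twist":[0,0,0],"gripper":-1},{"translation":[0,0,-0.001],"twist":[0,0,0],"gripper":-1},{"translation":[0,0,-0.001],"twist":[0,0,0],"gripper":-1},{"translation":[0,0,-0.001],"twist":[0,0,0],"gripper":-1},{"translation":[0,0,-0.001],"twist":[0,0,0],"gripper":-1},{"translation":[0,0,-0.001],"twist":[0,0,0],"gripper":-1}]'
python3 st.py
```

```text
time_s: 4.37
ee_pos: [0.4824, -0.3191, 0.0752]
tool_rot: [-2.018, 2.408, -0.0]
ft_force: [0.0, -0.2, -0.8]
opening: 0.0171
gripper_force: 40.0
t 4.37 pos [ 0.4824 -0.3191  0.0752] q [-0.304  0.452 -0.297  0.    -0.822  0.128] fing 169.9 toolz [ 2.e-04 -1.e-04 -1.e+00] F [ 0.  -0.2 -0.8] M [-0.03 -0.24 -0.03] op 0.0171 gf 40.0
```

Gripped at 40 N. I lift and carry it over the nest, high enough to clear the thick shaft.

```bash
python3 -m crank '[{"translation":[0,0,0.03],"twist":[0,0,0],"gripper":-1},{"translation":[0,0,0.07],"twist":[0,0,0],"gripper":-1},{"translation":[0,0,0.11],"twist":[0,0,0],"gripper":-1},{"translation":[0.001,0.005,0.125],"twist":[0,0,0],"gripper":-1},{"translation":[0.009,0.04,0.13],"twist":[0,0,0],"gripper":-1},{"translation":[0.017,0.08,0.13],"twist":[0,0,0],"gripper":-1},{"translation":[0.026,0.12,0.13],"twist":[0,0,0],"gripper":-1},{"translation":[0.035,0.16,0.13],"twist":[0,0,0],"gripper":-1},{"translation":[0.043,0.2,0.13],"twist":[0,0,0],"gripper":-1},{"translation":[0.052,0.24,0.13],"twist":[0,0,0],"gripper":-1}]'
python3 -m crank '[{"translation":[0.009,0.04,-0.005],"twist":[0,0,0],"gripper":-1},{"translation":[0.017,0.08,-0.02],"twist":[0,0,0],"gripper":-1},{"translation":[0.026,0.12,-0.04],"twist":[0,0,0],"gripper":-1},{"translation":[0.034,0.155,-0.055],"twist":[0,0,0],"gripper":-1},{"translation":[0.035,0.162,-0.06],"twist":[0,0,0],"gripper":-1},{"translation":[0.035,0.162,-0.06],"twist":[0,0,0],"gripper":-1},{"translation":[0.035,0.162,-0.06],"twist":[0,0,0],"gripper":-1}]'
python3 st.py
python3 - <<'E'
from h import *
T=snap("top","t3.png");S=snap("scene","s3.png")
a=lambda c,x,y:cv2.resize(c["image"][y:y+60,x:x+40,::-1],(400,600),interpolation=cv2.INTER_CUBIC)
cv2.imwrite("pics/crop4.png",np.hstack([a(T,259,175),a(S,257,165)]))
E
```

```text
time_s: 5.2
ee_pos: [0.5333, -0.0771, 0.2047]
tool_rot: [2.016, -2.408, -0.002]
ft_force: [0.5, 0.3, -2.6]
opening: 0.0172
gripper_force: 40.0
time_s: 5.78
ee_pos: [0.5684, 0.0831, 0.1443]
tool_rot: [2.017, -2.405, -0.001]
ft_force: [-0.0, -1.2, -1.5]
opening: 0.0169
gripper_force: 40.0
t 5.78 pos [0.5684 0.0831 0.1443] q [ 0.427  0.369 -0.227 -0.    -0.978 -0.602] fing 170.0 toolz [-0.0028 -0.0011 -1.    ] F [-0.  -1.2 -1.5] M [ 0.06 -0.06  0.07] op 0.0169 gf 40.0
```

View pics/crop4.png

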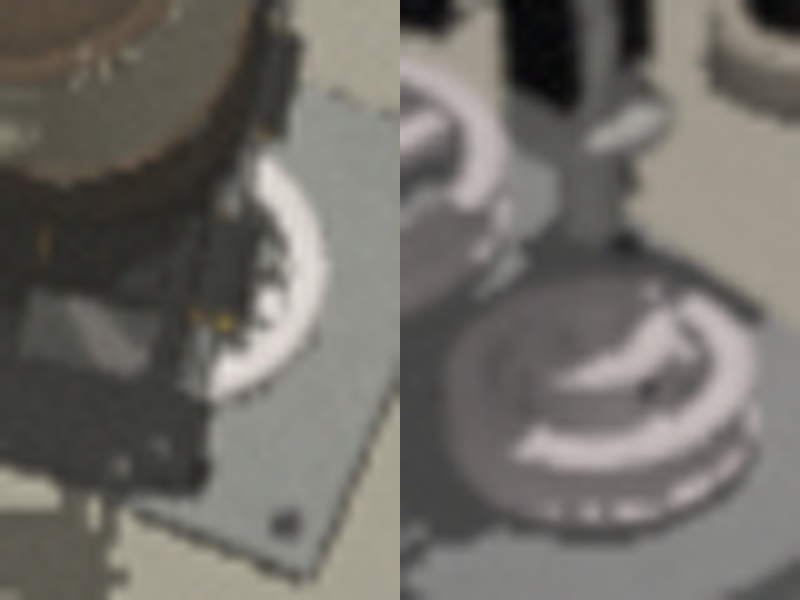

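The scene crop shows the shaft's lower end at about scene (276.5,189), key visible on the right side at about (279.5,183). Compare with model projections.

Run:
```python
from h import *
S=load("s3.png"); p=read_state()["ee_pos"]; b=p-[0,0,.0495]
print("bottom",proj(S,b).round(1),"key top",proj(S,b+[0,0,.028]).round(1),"hub pt",proj(S,[.5683,.082,.06]).round(1))
I=S["image"].astype(int).mean(2)
def prof(y,x0=266,x1=290): print(y,I[y,x0:x1].astype(int).tolist())
for y in range(178,192): prof(y)
r=np.array([-1,0,1])
e=np.array(S["rotation"])[:,0]; 
for z in(.004,.012,.018,.024):
  c=b+[0,0,z]; 
  print(z,"silh",[proj(S,c+.009*s*e).round(1).tolist() for s in(-1,1)],
   [(yaw,proj(S,c+np.array([.0125*np.cos(np.radians(yaw)),.0125*np.sin(np.radians(yaw)),0])).round(1).tolist()) for yaw in(-60,-45,-30,-15,0)])
```

```text
bottom [275.3 186.9] key top [274.8 178.2] hub pt [275.9 197.8]
178 [175, 139, 95, 86, 85, 86, 86, 86, 86, 101, 134, 154, 153, 148, 142, 129, 116, 121, 143, 150, 151, 151, 151, 153]
179 [178, 154, 112, 91, 89, 90, 89, 90, 92, 113, 139, 142, 131, 120, 112, 106, 119, 138, 150, 151, 151, 151, 151, 151]
180 [178, 155, 127, 110, 100, 92, 90, 90, 94, 99, 108, 104, 92, 91, 105, 125, 139, 148, 152, 151, 152, 151, 151, 152]
181 [173, 149, 134, 129, 121, 112, 98, 89, 92, 93, 92, 89, 81, 75, 108, 144, 151, 152, 152, 152, 151, 151, 150, 152]
182 [169, 145, 137, 134, 133, 131, 115, 90, 90, 93, 92, 88, 78, 68, 99, 141, 152, 153, 152, 151, 152, 150, 151, 151]
183 [152, 134, 136, 135, 134, 133, 117, 90, 92, 93, 92, 87, 81, 73, 92, 132, 150, 152, 151, 153, 152, 151, 151, 152]
184 [134, 136, 133, 133, 134, 134, 118, 93, 91, 94, 93, 88, 84, 90, 116, 139, 151, 153, 152, 153, 153, 152, 152, 151]
185 [136, 157, 139, 134, 133, 132, 116, 91, 91, 92, 92, 89, 86, 111, 142, 150, 154, 153, 152, 153, 152, 153, 151, 152]
186 [137, 159, 138, 132, 131, 125, 104, 84, 90, 94, 94, 89, 85, 106, 135, 147, 152, 153, 152,
[... 519 characters left out ...]
 69, 71, 71, 71, 68, 66, 68, 70, 71, 72, 76, 83, 103, 126, 144, 150]
0.004 silh [[271.9, 185.6], [278.6, 185.6]] [(-60, [280.0, 185.5]), (-45, [279.8, 184.8]), (-30, [279.4, 184.1]), (-15, [278.6, 183.6]), (0, [277.7, 183.2])]
0.012 silh [[271.7, 183.2], [278.5, 183.2]] [(-60, [279.8, 183.0]), (-45, [279.7, 182.3]), (-30, [279.2, 181.7]), (-15, [278.5, 181.1]), (0, [277.5, 180.7])]
0.018 silh [[271.5, 181.3], [278.4, 181.3]] [(-60, [279.7, 181.2]), (-45, [279.6, 180.5]), (-30, [279.1, 179.8]), (-15, [278.4, 179.3]), (0, [277.4, 178.9])]
0.024 silh [[271.4, 179.5], [278.3, 179.5]] [(-60, [279.6, 179.3]), (-45, [279.5, 178.6]), (-30, [279.0, 178.0]), (-15, [278.2, 177.4]), (0, [277.3, 177.0])]
```

Observed pilot edges agree with the model to within about 1 mm, and the key estimate is −20° to −30°. I turn it +6° and lower it to enter the pilot.

```bash
python3 -m crank '[{"translation":[0,0,-0.015],"twist":[0,0,0.05],"gripper":-1},{"translation":[0,0,-0.028],"twist":[0,0,0.05],"gripper":-1},{"translation":[0,0,-0.032],"twist":[0,0,0.05],"gripper":-1},{"translation":[0,0,-0.035],"twist":[0,0,0.05],"gripper":-1},{"translation":[0,0,-0.0375],"twist":[0,0,0.05],"gripper":-1},{"translation":[0,0,-0.0375],"twist":[0,0,0.05],"gripper":-1}]' 55
python3 st.py
```

```text
time_s: 6.38
ee_pos: [0.5694, 0.0825, 0.1081]
tool_rot: [-2.134, 2.305, -0.0]
ft_force: [-0.9, -0.3, -1.9]
opening: 0.0168
gripper_force: 55.0
t 6.38 pos [0.5694 0.0825 0.1081] q [ 0.425  0.408 -0.27   0.    -0.892 -0.502] fing 175.6 toolz [ 6.e-04  2.e-04 -1.e+00] F [-0.9 -0.3 -1.9] M [ 0.1  -0.06  0.05] op 0.0168 gf 55.0
```

```bash
python3 -m crank '[{"translation":[0,0,-0.0015],"twist":[0,0,0],"gripper":-1},{"translation":[0,0,-0.003],"twist":[0,0,0],"gripper":-1},{"translation":[0,0,-0.0045],"twist":[0,0,0],"gripper":-1},{"translation":[0,0,-0.0045],"twist":[0,0,0],"gripper":-1}]'
python3 st.py
```

```text
time_s: 6.72
ee_pos: [0.5695, 0.0834, 0.1033]
tool_rot: [-2.135, 2.303, -0.0]
ft_force: [-0.5, 0.9, -1.6]
opening: 0.0169
gripper_force: 55.0
t 6.72 pos [0.5695 0.0834 0.1033] q [ 0.427  0.413 -0.275 -0.    -0.881 -0.502] fing 175.7 toolz [ 9.e-04  7.e-04 -1.e+00] F [-0.5  0.9 -1.6] M [ 0.5  -0.17  0.02] op 0.0169 gf 55.0
```

```bash
python3 -m crank '[{"translation":[0,0,-0.001],"twist":[0,0,0],"gripper":-1},{"translation":[0,0,-0.002],"twist":[0,0,0],"gripper":-1},{"translation":[0,0,-0.003],"twist":[0,0,0],"gripper":-1},{"translation":[0,0,-0.004],"twist":[0,0,0],"gripper":-1},{"translation":[0,0,-0.004],"twist":[0,0,0],"gripper":-1}]'
python3 st.py
```

```text
time_s: 7.13
ee_pos: [0.5699, 0.0835, 0.0998]
tool_rot: [-2.134, 2.302, -0.001]
ft_force: [1.2, 3.9, 0.3]
opening: 0.0167
gripper_force: 55.0
t 7.13 pos [0.5699 0.0835 0.0998] q [ 0.427  0.418 -0.279 -0.    -0.872 -0.502] fing 175.7 toolz [ 2.e-03  9.e-04 -1.e+00] F [1.2 3.9 0.3] M [ 1.06 -0.31 -0.02] op 0.0167 gf 55.0
```

```bash
python3 -m crank '[{"translation":[0.0003,0.0008,0],"twist":[0,0,0],"gripper":-1},{"translation":[0.0003,0.0008,-0.001],"twist":[0,0,0],"gripper":-1},{"translation":[0.0003,0.0008,-0.002],"twist":[0,0,0],"gripper":-1},{"translation":[0.0003,0.0008,-0.003],"twist":[0,0,0],"gripper":-1},{"translation":[0.0003,0.0008,-0.003],"twist":[0,0,0],"gripper":-1}]'
python3 st.py
```

```text
time_s: 7.55
ee_pos: [0.5699, 0.084, 0.096]
tool_rot: [-2.135, 2.304, -0.0]
ft_force: [2.0, 2.5, -1.9]
opening: 0.0169
gripper_force: 55.0
t 7.55 pos [0.5699 0.084  0.096 ] q [ 0.427  0.423 -0.282 -0.    -0.865 -0.503] fing 175.6 toolz [ 8.e-04  4.e-04 -1.e+00] F [ 2.   2.5 -1.9] M [ 0.97 -0.76  0.08] op 0.0169 gf 55.0
```

The key has slipped in: 5 mm past the key depth with no axial resistance. I relieve the small side load and go on down.

```bash
python3 -m crank '[{"translation":[0.0004,0.0005,0],"twist":[0,0,0],"gripper":-1},{"translation":[0.0004,0.0005,-0.003],"twist":[0,0,0],"gripper":-1},{"translation":[0.0004,0.0005,-0.006],"twist":[0,0,0],"gripper":-1},{"translation":[0.0004,0.0005,-0.009],"twist":[0,0,0],"gripper":-1},{"translation":[0.0004,0.0005,-0.011],"twist":[0,0,0],"gripper":-1},{"translation":[0.0004,0.0005,-0.011],"twist":[0,0,0],"gripper":-1}]' 60
python3 st.py
```

```text
time_s: 8.05
ee_pos: [0.5699, 0.0844, 0.0846]
tool_rot: [2.135, -2.304, -0.0]
ft_force: [2.3, 1.1, -3.3]
opening: 0.0169
gripper_force: 60.0
t 8.05 pos [0.5699 0.0844 0.0846] q [ 0.428  0.437 -0.293 -0.    -0.841 -0.504] fing 175.6 toolz [-2.e-04  1.e-04 -1.e+00] F [ 2.3  1.1 -3.3] M [ 0.99 -0.8  -0.01] op 0.0169 gf 60.0
```

```bash
python3 -m crank '[{"translation":[0.0002,0.0002,-0.002],"twist":[0,0,0],"gripper":-1},{"translation":[0.0002,0.0002,-0.004],"twist":[0,0,0],"gripper":-1},{"translation":[0.0002,0.0002,-0.006],"twist":[0,0,0],"gripper":-1},{"translation":[0.0002,0.0002,-0.008],"twist":[0,0,0],"gripper":-1},{"translation":[0.0002,0.0002,-0.009],"twist":[0,0,0],"gripper":-1},{"translation":[0.0002,0.0002,-0.009],"twist":[0,0,0],"gripper":-1}]' 60
python3 st.py
```

```text
time_s: 8.55
ee_pos: [0.5702, 0.0844, 0.0769]
tool_rot: [-2.136, 2.304, -0.001]
ft_force: [-1.3, 1.3, 5.3]
opening: 0.0168
gripper_force: 60.0
t 8.55 pos [0.5702 0.0844 0.0769] q [ 0.428  0.447 -0.3    0.    -0.823 -0.504] fing 175.7 toolz [ 3.e-04 -2.e-04 -1.e+00] F [-1.3  1.3  5.3] M [0.89 0.2  0.04] op 0.0168 gf 60.0
```

```bash
python3 -m crank '[{"translation":[0,0,-0.001],"twist":[0,0,0],"gripper":-1},{"translation":[0,0,-0.002],"twist":[0,0,0],"gripper":-1},{"translation":[0,0,-0.0025],"twist":[0,0,0],"gripper":-1},{"translation":[0,0,-0.0025],"twist":[0,0,0],"gripper":-1}]' 60
python3 st.py
```

```text
time_s: 8.88
ee_pos: [0.5702, 0.0844, 0.0752]
tool_rot: [-2.136, 2.303, -0.001]
ft_force: [-2.8, 2.2, 8.7]
opening: 0.0169
gripper_force: 60.0
t 8.88 pos [0.5702 0.0844 0.0752] q [ 0.428  0.449 -0.302  0.001 -0.819 -0.504] fing 175.7 toolz [ 6.e-04 -3.e-04 -1.e+00] F [-2.8  2.2  8.7] M [0.82 0.65 0.01] op 0.0169 gf 60.0
```

```bash
python3 -m crank '[{"translation":[-0.0003,0.0002,-0.0005],"twist":[0,0,0],"gripper":-1},{"translation":[-0.0003,0.0002,-0.001],"twist":[0,0,0],"gripper":-1},{"translation":[-0.0003,0.0002,-0.001],"twist":[0,0,0],"gripper":-1},{"translation":[-0.0003,0.0002,-0.001],"twist":[0,0,0],"gripper":-1}]' 60
python3 st.py
```

```text
time_s: 9.22
ee_pos: [0.5702, 0.0844, 0.0751]
tool_rot: [-2.136, 2.303, -0.002]
ft_force: [-2.3, 1.7, 11.5]
opening: 0.0168
gripper_force: 60.0
t 9.22 pos [0.5702 0.0844 0.0751] q [ 0.429  0.449 -0.303  0.002 -0.818 -0.505] fing 175.7 toolz [ 1.4e-03 -6.0e-04 -1.0e+00] F [-2.3  1.7 11.5] M [0.65 0.94 0.  ] op 0.0168 gf 60.0
```

The TCP now stops at z = 0.075 and the force rises, so the collar is on the hub. I push slightly more for margin and check with a picture.

```bash
python3 -m crank '[{"translation":[-0.0005,0,-0.001],"twist":[0,0,0],"gripper":-1},{"translation":[-0.0005,0,-0.0015],"twist":[0,0,0],"gripper":-1},{"translation":[-0.0005,0,-0.0015],"twist":[0,0,0],"gripper":-1},{"translation":[-0.0005,0,-0.0015],"twist":[0,0,0],"gripper":-1},{"translation":[-0.0005,0,-0.0015],"twist":[0,0,0],"gripper":-1},{"translation":[-0.0005,0,-0.0015],"twist":[0,0,0],"gripper":-1}]' 60
python3 st.py
python3 - <<'E'
from h import *
S=snap("scene","s4.png")
cv2.imwrite("pics/crop5.png",cv2.resize(S["image"][160:235,215:315,::-1],(800,600),interpolation=cv2.INTER_CUBIC))
E
```

```text
time_s: 9.72
ee_pos: [0.5703, 0.0845, 0.0751]
tool_rot: [-2.136, 2.301, -0.004]
ft_force: [-4.1, 2.1, 20.1]
opening: 0.017
gripper_force: 60.0
t 9.72 pos [0.5703 0.0845 0.0751] q [ 0.429  0.448 -0.304  0.002 -0.816 -0.505] fing 175.7 toolz [ 2.9e-03 -7.0e-04 -1.0e+00] F [-4.1  2.1 20.1] M [0.52 1.5  0.02] op 0.017 gf 60.0
```

View pics/crop5.png

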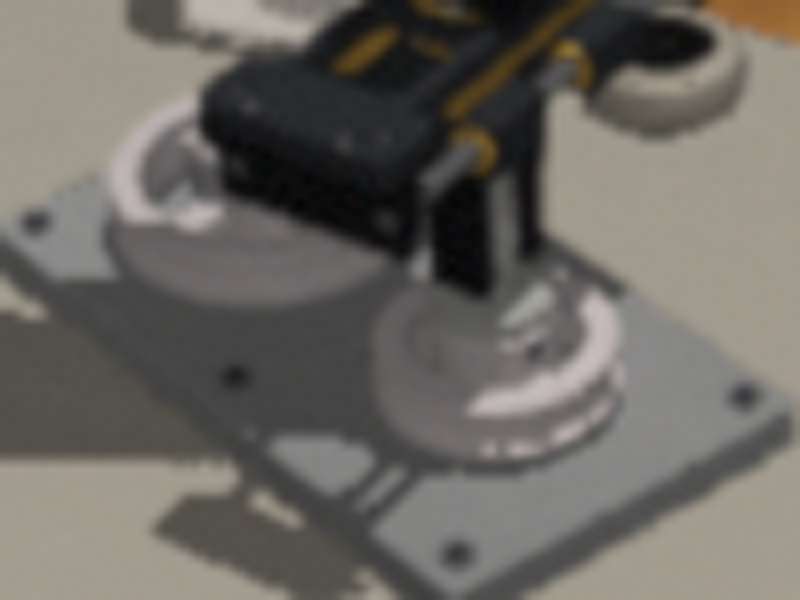

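The collar lies flush on the small pulley's hub, at about scene (278,199). The TCP height of 0.0751 matches the gripping height in the rack, 0.0752, where the collar was also at 60 mm, so the shaft is fully home. It is still gripped and pushed down with about 20 N.

```bash
python3 -c "
from cell import *
print(close_job())"
```

```text
the job is handed in; nothing more can be done
None
```

The thin shaft is fitted in the small pulley with its key in the keyway and its collar on the hub. The gripper still holds it down at about 20 N, and the job was handed in at about 10 s on the clock with no verdict returned.

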